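# Register a carved printing block in the corner of the board

## Task

Without lifting or tipping it, push the carved printing block across the registration board until it sits fully home in the inside corner of the two battens: one long edge flush along the far batten and one short end flush against the left batten (far and left as seen from the robot). Leave the gouge, the pot of brushes, the cup and the baren where they are, and finish with the hand clear of everything.

Things in the scene. Friction and masses are not known exactly. Their poses are not given: they have to be found in the camera images.
- block: Loose wooden relief-printing block, dark inked top cut with light lines: 100 mm along its x, 140 mm along its y, 22 mm thick, about 0.24 kg (varies). Origin at the centre of its underside; z up. It lies flat on the board, turned up to about 20 degrees from square with the battens. Slides under a push of 1 to 3 N; an off-centre push turns it. Not to be lifted or tipped.
- jig_corner (a point): Inside corner of the board's two battens, at the level of the board's upper surface. Axes: x points squarely into the far batten, whose inner face is the plane x = 0 (from y = -270 mm to the corner); y points squarely into the left batten, whose inner face is the plane y = 0 (from x = -125 mm to the corner); z up. The block is home with its origin at x = -50, y = -70 mm and its x axis along this x.
- jig: The registration board: fixed plywood 300 (x) x 380 (y) x 10 mm on the table, with two fixed wooden battens 25 mm wide standing 16 mm above its upper surface, one along the far side and a short one at the left, that meet in an inside corner. Origin at the centre of its underside; axes as those of jig_corner, which lies at x = +120, y = +150, z = +10 mm from it.
- gouge: Bystander: carving gouge lying flat, wooden handle 14 mm thick and short steel blade, 132 mm long along its x, blade to +x; origin under the handle's front part, about at the middle of its length. It lies on the near left part of the board, just short of the left batten; leave it where it is.
- tool_pot: Bystander: white pot 76 mm in diameter and 95 mm high with brushes standing to about 200 mm, left of the board on the table; origin at the centre of its underside. Leave it.
- cup: Bystander: pale open cup, 76 mm in diameter, 90 mm high, on the table to the right of the board; origin at the centre of its underside. Leave it.
- baren: Bystander: baren (flat round rubbing pad 110 mm in diameter with a bridge handle, 27 mm high) on the table to the near right of the board; origin at the centre of its underside. Leave it.
Things that resemble listed ones, but are neither listed nor needed, are in the scene too. Leave any red or turquoise look-alike of the block alone.

How it is judged:
By the outcome, as a careful person would: the job done as asked, in the order asked, and still so for the second after the job is handed in, with the robot touching nothing.
It also fails if it takes over 58 s, if anything falls off the work surface, if the arm or the gripper's body presses on something with over 40 N, if the wrist force passes 120 N, or if a joint passes its speed limit or range.

## Robot

A 6-joint arm with a two-finger parallel gripper is mounted at the origin on the work surface. World frame = base frame: x ahead of the robot, y to its left, z up, the work surface at z = 0. Lengths are in m, angles in degrees, forces in N, time in s.
With the tool pointing down it reaches from about 0.375 to 0.9 m from the base axis. Payload 3.1 kg.
Tool frame: the origin (TCP) lies at the very end of the fingers, on their centre line; the grasp point (between the pads) lies 19 mm behind it (bot.grip_point_offset is the distance from the TCP to the grasp point, in m); z points along the fingers, x is the direction in which the jaws open and shut, and the axes are right-handed (so a half turn about z gives the same grasp; the last joint's range is limited). The gripper opens to 87 mm and grips with 3 to 60 N. Pads are 19 mm wide; open, the fingers measure 117 mm over their backs; the gripper's body (75 mm by 190 mm) begins 51 mm behind the grasp point.
Start: joints at [56.694, 30.224, 82.088, -0, 67.689, -10.227], TCP at [0.245, 0.575, 0.223] pointing down, gripper open.
Joint ranges: [-176.69, 176.69], [-43.24, 126.21], [12.49, 139.97], [-82, 262], [0, 151.66], [-163.58, 163.58]. Speed limits (degrees/s): [159.86, 159.86, 180, 180, 180, 180].

## Interface

Orientations are given as a 3x3 rotation matrix whose columns are the frame's x, y, z axes.
In Python, from rig import bot, capture, recognise, place_of gives the robot as it stands.
- The arm moves only by the tool send_rows, never from a script. Its argument "motion" is a list of rows, each a list of 2 entries, a list of its own where there are three numbers: the shift along the tool's x, y, z in mm, then the turn about the tool's z in rad. A call has exactly 5 rows; each row shifts and turns the pose as measured when the row begins, along the tool's axes as they then stand; what a row does not reach is not made up. A row lasts 1/12 s, in which the tool goes at most 41.7 mm and 7.16 degrees, less where a joint would pass 70% of its speed; a pose out of reach is approached as far as the arm can. A call with a gripper value outside its range is refused whole. "gripper" is the closure, from 0 (fully open) to 1 (shut), set as the call begins (left out, the last holds). The fingers move at their own pace and stop on an object; the grip force is fixed at half the most. Time passes only in rows, so rows that do not move let the fingers close, or fill a call up. It gives the time, the measured TCP pose, the force and the opening at its end, in the units of the state.
- bot.read_state(): the state, without advancing time (a new reading comes with each control period).
- capture(name): name is "side" or "top" or "wrist"; returns a dict with "image" (384x512x3 uint8, blue, green, red), "fx", "fy", "cx", "cy" (pixels), "rvec" (rotation vector, rad) and "tvec" (3), from world to camera coordinates, as OpenCV has them. Camera axes: x right, y down, z forward; pixel columns grow to the right and rows downward; lengths in m; the calibration is good to about 2 mm. A picture is of the moment at which its call begins. There is no depth.
- bot.hand_in(): hands the job in, once; it reports no verdict.
Trained networks look in the newest picture that a camera, given by its name, has taken for a name from the list of things; names that differ only in an ending like _2 or _b are one class to them, and where a whole thing is asked for, a point or a joint stands for the part that bears it (a point fixed in the world has none). Each returns a list of dicts, best first, with "p" (0 to 1); they miss things now and then, are a little off and sometimes report something else, mostly with a low value. They report only what shows in the picture. A call takes as long as a camera call. They do not tell look-alikes from the thing itself.
- recognise(camera, target): "xy" ([column, row] in pixels, amid what is visible of it).
- place_of(camera, target): "xy" ([column, row] in pixels: a listed point, or the origin of a listed thing).
The state is a dict: "time_s": time; "joint_positions": joint angles; "qvel": joint speeds; "tau": joint torques, N m; "position": TCP position; "tcp_rot": TCP orientation; "force": force on the tool from outside, world axes, zero at the start; "moment": the same for the moment, N m; "opening": opening from 0.0 (shut) to 1.0 (fully open).
Only numpy, scipy, OpenCV 4.12 (cv2) and the standard library are available. Lean on these libraries where they do the work, as an engineer would, in place of code of your own. Each camera call takes 0.05 s, during which the arm holds its last target.

## Working session

There is one attempt and no reset: what is moved stays moved. The work goes in short steps, Python scripts to look and compute and a tool call to move; the robot and the scene stay as the last step left them, time stands still between calls to the robot, and variables do not carry over. Pictures are saved under pics/ and viewed, and the job is handed in when it is done.

Besides the shell and the picture viewer there is one more tool, called after "Emit:" as a command line: name --argument value ..., lists and objects as JSON in quotes. send_rows: Moves the arm, as the interface text tells. Its arguments: {"type":"object","properties":{"motion":{"type":"array","items":{"type":"array"}},"gripper":{"type":"number"}},"required":["motion"]}

```bash
ls; mkdir -p pics; python3 - <<'E'
from rig import bot,capture,recognise,place_of
import cv2,numpy as np
s=bot.read_state();print(s)
for c in["top","side"]:
    d=capture(c);cv2.imwrite(f"pics/{c}0.png",d["image"])
    print(c,d["fx"],d["cx"],np.ravel(d["rvec"]),np.ravel(d["tvec"]))
    for t in["block","jig_corner","jig","gouge","tool_pot","cup","baren"]:
        print(t,[(np.round(r["xy"]),round(r["p"],2)) for r in place_of(c,t)][:4])
E
```

```text
pics
{'time_s': 0.0, 'joint_positions': array([ 5.66926429e+01,  3.02776188e+01,  8.21577647e+01,  4.64294930e-04,
        6.76898088e+01, -1.02279834e+01]), 'qvel': array([ 0.02019395, -0.02614418,  0.00460378, -0.06173455,  0.03826849,
       -0.01374045]), 'tau': array([-7.88975285e-04, -4.40048361e+01, -1.76588076e+01,  6.33438933e-02,
        5.83703094e-02, -1.71216607e-04]), 'position': array([0.24456393, 0.57435089, 0.22157844]), 'tcp_rot': array([[ 3.92007500e-01,  9.19961230e-01, -1.20612254e-03],
       [ 9.19959511e-01, -3.92009156e-01, -1.82198013e-03],
       [-2.14896216e-03, -3.95354030e-04, -9.99997613e-01]]), 'force': array([ 0.04059871, -0.63258059,  0.31316722]), 'moment': array([ 0.00198299,  0.05343882, -0.05362186]), 'opening': 0.9946061014339873}
top 470.10836102676745 254.4532404656541 [ 2.12719514 -2.07916247  0.22440183] [-0.02518187  0.48690447  1.17263845]
block [(array([398., 304.]), 0.88), (array([147., 285.]), 0.87), (array([302., 167.]), 0.67)]
jig_corner [(array([220., 128.]), 0.55)]
jig [(array([278., 168.]), 0.74)]
gouge [(array([230., 209.]), 0.59)]
tool_pot [(array([177., 158.]), 0.55)]
cup [(array([384., 139.]), 0.81)]
baren [(array([383., 194.]), 0.76)]
side 363.83898755606504 257.7453064177656 [ 2.31307225 -0.12840917  0.05354015] [-0.46035914  0.04878612  0.98657334]
block [(array([295., 231.]), 0.88), (array([153., 340.]), 0.81), (array([182., 144.]), 0.59)]
jig_corner [(array([318., 168.]), 0.9)]
jig [(array([293., 211.]), 0.83)]
gouge [(array([248., 182.]), 0.49), (array([317., 169.]), 0.28)]
tool_pot [(array([288., 152.]), 0.69), (array([295., 229.]), 0.59)]
cup [(array([363., 312.]), 0.57)]
baren [(array([292., 321.]), 0.88)]
```

View pics/top0.png

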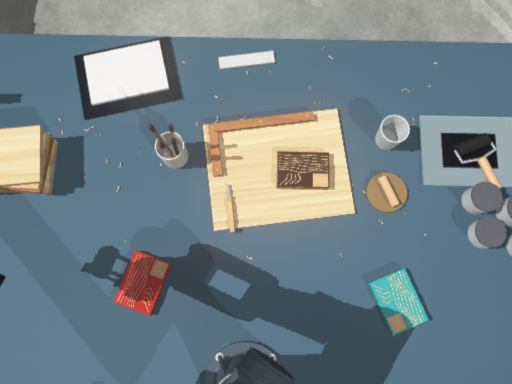

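View pics/side0.png

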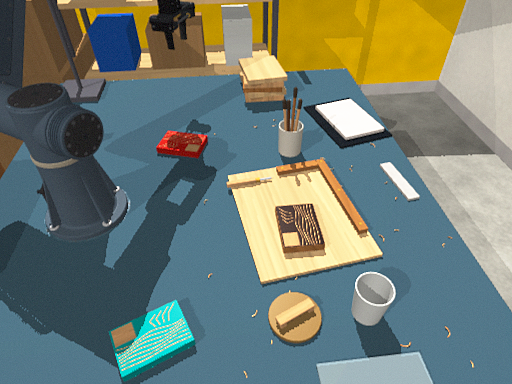

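```bash
python3 - <<'E'
import cv2
a=cv2.imread("pics/top0.png")[100:260,200:380]
cv2.imwrite("pics/topc.png",cv2.resize(a,None,fx=3.5,fy=3.5,interpolation=cv2.INTER_CUBIC))
a=cv2.imread("pics/side0.png")[140:300,200:400]
cv2.imwrite("pics/sidec.png",cv2.resize(a,None,fx=3.5,fy=3.5,interpolation=cv2.INTER_CUBIC))
E
```

```text
(no output)
```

View pics/topc.png

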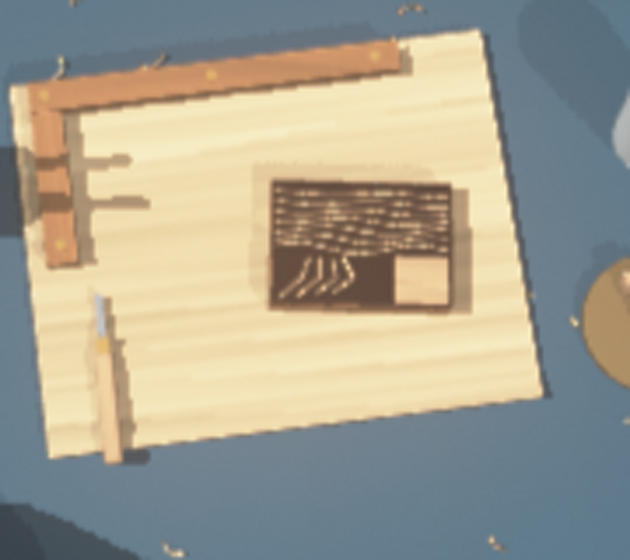

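View pics/sidec.png

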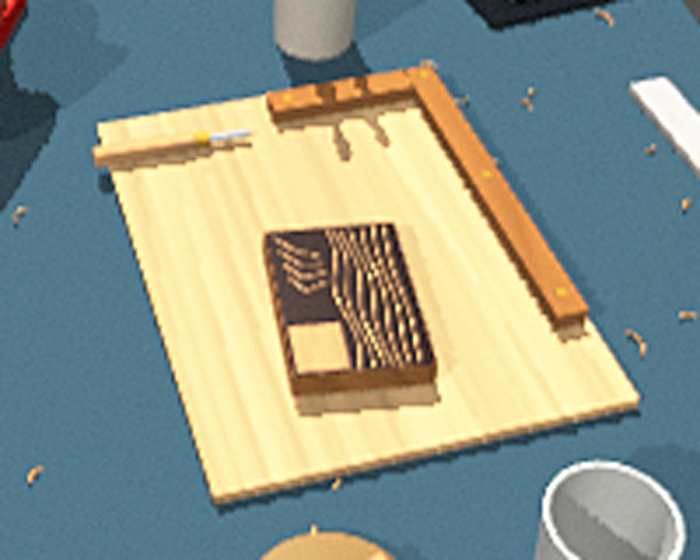

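The candidates for the block are red at (147,285), turquoise at (398,304), and dark-inked on the board at (302,167). The crop shows a dark top with light lines lying on the board, so that is the block. Next I fit poses from the corner pixels in both views.

```bash
cat > h.py <<'E'
import numpy as np,cv2
from scipy.optimize import least_squares
def proj(d,P):
    K=np.array([[d["fx"],0,d["cx"]],[0,d["fy"],d["cy"]],[0,0,1.]])
    return cv2.projectPoints(np.asarray(P,float),np.asarray(d["rvec"],float),np.asarray(d["tvec"],float),K,None)[0][:,0]
def T(p,L):
    c,s=np.cos(p[2]),np.sin(p[2]);L=np.asarray(L,float)
    return np.c_[p[0]+c*L[:,0]-s*L[:,1],p[1]+s*L[:,0]+c*L[:,1],L[:,2]]
def fit(obs,x0):  # obs list of (d,L,uv)
    f=lambda p:np.concatenate([(proj(d,T(p,L))-uv).ravel() for d,L,uv in obs])
    r=least_squares(f,x0,loss="soft_l1");return r.x,np.round(r.fun,1)
E
python3 - <<'E'
from rig import bot,capture
from h import *
t=capture("top");s=capture("side")
tc=lambda a:np.array([200,100])+np.array(a)/3.5-0.35
sc=lambda a:np.array([200,140])+np.array(a)/3.5-0.35
# order NL,FL,FR,NR
J=[[-.15,.19,.01],[.15,.19,.01],[.15,-.19,.01],[-.15,-.19,.01]]
B=[[-.05,.07,.032],[.05,.07,.032],[.05,-.07,.032],[-.05,-.07,.032]]
jt=(t,J,tc([[50,458],[12,86],[482,30],[547,396]]));js=(s,[J[0],J[2],J[3]],sc([[97,124],[638,401],[217,495]]))
bt=(t,B,tc([[270,305],[273,181],[452,185],[450,306]]));bs=(s,B,sc([[265,232],[396,225],[436,372],[293,378]]))
for n,o in[("J top",[jt]),("J side",[js]),("J",[jt,js]),("B top",[bt]),("B side",[bs]),("B",[bt,bs])]:
    x,r=fit(o,[.6,0,0]);print(n,np.round(x[:2],4),np.degrees(x[2]).round(2),r)
    if n=="J":j=x
    if n=="B":b=x
c,S=np.cos(j[2]),np.sin(j[2]);R=np.array([[c,-S],[S,c]])
cor=j[:2]+R@[.12,.15]
print("corner",cor,"block in corner",(R.T@(b[:2]-cor)*1000).round(1),np.degrees(b[2]-j[2]))
print("corner px",proj(t,[[*cor,.01]]),proj(s,[[*cor,.01]]))
for n,z,pt,ps in [("gouge",.0,(230,209),(248,182)),("cup",0,(384,139),(363,312)),("pot",0,(177,158),(288,152))]:
    x=least_squares(lambda p:np.r_[(proj(t,[[*p,z]])[0]-pt),(proj(s,[[*p,z]])[0]-ps)],[.6,0]).x
    print(n,x.round(3),(R.T@(x-cor)*1000).round())
E
```

```text
J top [ 0.559  -0.0755] 8.44 [ 0.3 -0.1 -0.2  0.   0.1 -0.  -0.2  0.1]
J side [ 0.5593 -0.0728] 8.44 [ 0.  -0.1  0.9 -0.6 -0.8  0.3]
J [ 0.5591 -0.0746] 8.44 [-0.1 -0.1 -0.5 -0.  -0.2 -0.  -0.6  0.   0.   0.3  1.1  0.  -0.8  1. ]
B top [ 0.5497 -0.1423] -0.1 [-0.3  0.1 -0.6 -0.5  0.1 -0.5  1.   1.1]
B side [ 0.5495 -0.1448] -1.55 [-0.   0.1  0.3 -0.2  0.5 -0.5 -0.9  0.6]
B [ 0.5497 -0.1432] -0.79 [-0.2 -0.2 -0.1 -0.8  0.6 -0.2  1.1  1.4 -0.3 -0.2 -0.1 -0.8  0.8 -1.3
 -0.5  0.3]
corner [0.65576489 0.09134348] block in corner [-139.3 -216.5] -9.229507193068468
corner px [[217.9782853 132.651751 ]] [[317.81697176 168.79535628]]
gouge [0.442 0.055] [-216.   -4.]
cup [ 0.647 -0.373] [ -77. -458.]
pot [0.583 0.202] [-55. 120.]
```

```bash
cat > g.py <<'E'
import sys,numpy as np
from rig import bot
j=np.array([0.5591,-0.0746,np.radians(8.44)])
c,S=np.cos(j[2]),np.sin(j[2]);R=np.array([[c,-S],[S,c]]);cor=j[:2]+R@[.12,.15]
def st():
    s=bot.read_state();p=s["position"];M=s["tcp_rot"]
    q=(R.T@(p[:2]-cor)*1000);a=np.degrees(np.arctan2(M[1,0],M[0,0]))-8.44
    f=R.T@s["force"][:2]
    print("t",round(s["time_s"],2),"jig xy",q.round(1),"z",round(p[2]*1000,1),"toolx ang in jig",round(a,2),"F jig",f.round(1),s["force"][2].round(1),"open",round(s["opening"],2))
    return s
def to(x,y,z,ang=None):
    s=st();M=s["tcp_rot"];w=np.r_[cor+R@np.array([x,y])/1000,z/1000]
    print("tool shift mm",(M.T@(w-s["position"])*1000).round(1), "world",w.round(3))
    if ang is not None:
        a=np.degrees(np.arctan2(M[1,0],M[0,0]))-8.44; print("turn rad",round(np.radians(a-ang),3))
if __name__=="__main__": to(*map(float,sys.argv[1:])) if len(sys.argv)>1 else st()
E
python3 g.py -235 -216 120 90
```

```text
t 0.9 jig xy [-335.4  538.7] z 222.6 toolx ang in jig 58.48 F jig [ 0.2 -0. ] -0.1 open 1.0
tool shift mm [-590.8  480.1  102.6] world [ 0.455 -0.157  0.12 ]
turn rad -0.55
```

Emit:
send_rows --motion '[[[0,0,0],-0.11],[[0,0,0],-0.11],[[0,0,0],-0.11],[[0,0,0],-0.11],[[0,0,0],-0.11]]' --gripper 0

```text
time_s: 1.32
position: [0.2449, 0.575, 0.2226]
tcp_rot: [[-0.17, 0.985, 0.0], [0.985, 0.17, 0.0], [0.0, 0.0, -1.0]]
force: [-0.2, -0.0, -0.2]
opening: 1.0
```

```bash
python3 g.py -235 -216 223 90
```

```text
t 1.32 jig xy [-335.4  538.7] z 222.6 toolx ang in jig 91.36 F jig [-0.2 -0. ] -0.2 open 1.0
tool shift mm [-7.569e+02  8.250e+01 -5.000e-01] world [ 0.455 -0.157  0.223]
turn rad 0.024
```

Emit:
send_rows --motion '[[[-38,4,0],0.005],[[-38,4,0],0.005],[[-38,4,0],0.005],[[-38,4,0],0.005],[[-38,4,0],0.005]]'

```text
time_s: 1.73
position: [0.297, 0.3936, 0.2217]
tcp_rot: [[-0.16, 0.987, 0.005], [0.987, 0.16, 0.009], [0.009, 0.006, -1.0]]
force: [0.8, -0.0, 0.6]
opening: 0.999
```

Emit:
send_rows --motion '[[[-38,4,0],0],[[-38,4,0],0],[[-38,4,0],0],[[-38,4,0],0],[[-38,4,0],0]]'

```text
time_s: 2.15
position: [0.3485, 0.2015, 0.2215]
tcp_rot: [[-0.164, 0.986, 0.01], [0.986, 0.164, 0.011], [0.009, 0.011, -1.0]]
force: [1.0, 1.0, 0.3]
opening: 0.999
```

Emit:
send_rows --motion '[[[-38,4,0],0],[[-38,4,0],0],[[-38,4,0],0],[[-38,4,0],0],[[-38,4,0],0]]'

```text
time_s: 2.57
position: [0.4011, 0.0082, 0.222]
tcp_rot: [[-0.165, 0.986, 0.016], [0.986, 0.165, 0.011], [0.008, 0.018, -1.0]]
force: [1.1, -0.1, 1.1]
opening: 1.003
```

```bash
python3 g.py -235 -216 120 90
```

```text
t 2.57 jig xy [-264.1  -44.9] z 222.0 toolx ang in jig 91.07 F jig [ 1.  -0.3] 1.1 open 1.0
tool shift mm [-172.4   24.2  101.1] world [ 0.455 -0.157  0.12 ]
turn rad 0.019
```

Emit:
send_rows --motion '[[[-35,5,10],0.004],[[-35,5,20],0.004],[[-35,5,20],0.004],[[-35,5,20],0.004],[[-32,4,20],0.003]]'

```text
time_s: 2.98
position: [0.4594, -0.1677, 0.1364]
tcp_rot: [[-0.141, 0.989, 0.034], [0.99, 0.141, 0.002], [-0.002, 0.034, -0.999]]
force: [0.8, 1.2, -0.2]
opening: 1.0
```

```bash
python3 g.py -235 -216 18 90; python3 - <<'E'
from rig import *
import cv2
for c in ["wrist","top"]:
    cv2.imwrite(f"pics/{c}1.png",capture(c)["image"])
E
```

```text
t 2.98 jig xy [-232.3 -227.5] z 136.4 toolx ang in jig 89.68 F jig [1.  1.1] -0.2 open 1.0
tool shift mm [ 11.8  -6.8 118.2] world [ 0.455 -0.157  0.018]
turn rad -0.006
```

View pics/wrist1.png

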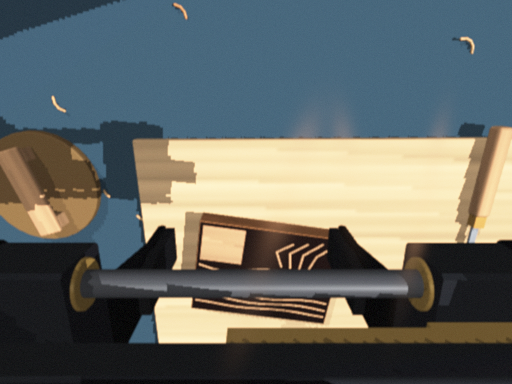

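View pics/top1.png

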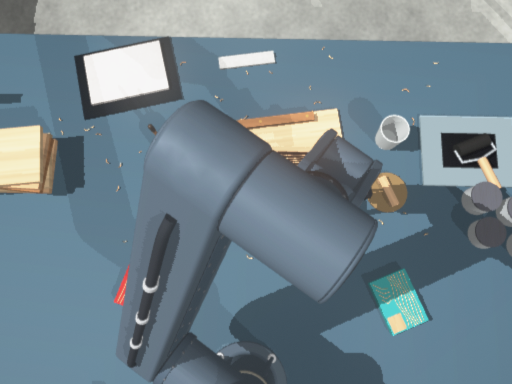

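Emit:
send_rows --motion '[[[3,-1,25],0],[[3,-1,25],0],[[2,-1,25],0],[[2,-1,25],0],[[0,0,10],0]]'

```text
time_s: 3.5
position: [0.4627, -0.1641, 0.0241]
tcp_rot: [[-0.132, 0.99, 0.042], [0.991, 0.133, -0.003], [-0.009, 0.041, -0.999]]
force: [0.1, 0.7, -0.2]
opening: 1.002
```

```bash
python3 g.py -235 -216 17 90;python3 -c "
from rig import bot;print(bot.read_state()['tcp_rot'].round(3))"
```

```text
t 3.5 jig xy [-228.5 -224.3] z 24.1 toolx ang in jig 89.17 F jig [0.2 0.7] -0.2 open 1.0
tool shift mm [ 8.3 -6.9  6.7] world [ 0.455 -0.157  0.017]
turn rad -0.015
[[-0.132  0.99   0.042]
 [ 0.991  0.133 -0.003]
 [-0.009  0.041 -0.999]]
```

Emit:
send_rows --motion '[[[3,0,3],-0.01],[[3,0,3],-0.005],[[2,0,1],0],[[0,0,0],0],[[0,0,0],0]]'

```text
time_s: 3.92
position: [0.4616, -0.1531, 0.017]
tcp_rot: [[-0.151, 0.988, 0.04], [0.989, 0.151, -0.002], [-0.008, 0.039, -0.999]]
force: [0.7, -0.3, -0.5]
opening: 0.999
```

```bash
python3 g.py -180 -216 18 90;python3 -c "
from rig import bot;print(bot.read_state()['tcp_rot'].round(3))"
```

```text
t 3.92 jig xy [-228.  -213.3] z 17.0 toolx ang in jig 90.24 F jig [ 0.6 -0.4] -0.5 open 1.0
tool shift mm [-2.9 48.   0.9] world [ 0.509 -0.149  0.018]
turn rad 0.004
[[-0.151  0.988  0.04 ]
 [ 0.989  0.151 -0.002]
 [-0.008  0.039 -0.999]]
```

Emit:
send_rows --motion '[[[0,6,0.2],0],[[0,6,0.2],0],[[0,6,0.2],0],[[0,6,0.2],0],[[0,6,0.2],0]]'

```text
time_s: 4.33
position: [0.4945, -0.1488, 0.0202]
tcp_rot: [[-0.15, 0.988, 0.044], [0.989, 0.15, -0.004], [-0.011, 0.043, -0.999]]
force: [-0.6, 0.2, 0.4]
opening: 1.0
```

Emit:
send_rows --motion '[[[0,6,0.2],0],[[0,6,0.2],0],[[0,6,0.2],0],[[0,6,0.2],0],[[0,6,0.2],0]]'

```text
time_s: 4.75
position: [0.5259, -0.1431, 0.0202]
tcp_rot: [[-0.152, 0.988, 0.04], [0.988, 0.152, -0.003], [-0.009, 0.039, -0.999]]
force: [-2.6, -0.8, 1.4]
opening: 1.0
```

```bash
python3 g.py -115 -216 18 90; python3 - <<'E'
from rig import *
import cv2
for c in ["wrist","side"]:
    cv2.imwrite(f"pics/{c}2.png",capture(c)["image"])
E
```

```text
t 4.75 jig xy [-162.9 -212.9] z 20.2 toolx ang in jig 90.27 F jig [-2.7 -0.4] 1.4 open 1.0
tool shift mm [-3.3 47.8  4.1] world [ 0.574 -0.139  0.018]
turn rad 0.005
```

View pics/wrist2.png

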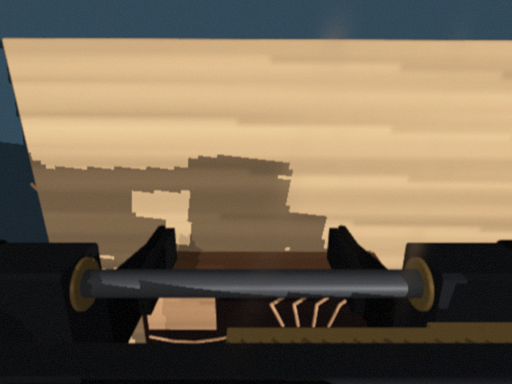

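View pics/side2.png

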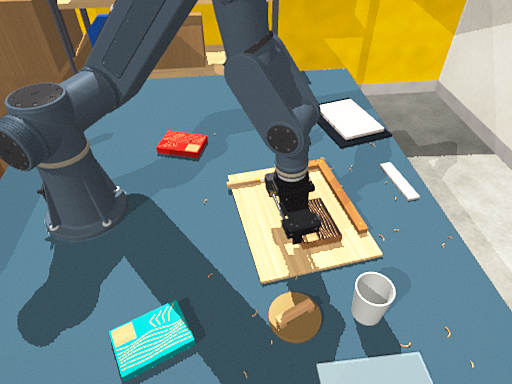

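The block has squared up against the fingers: its near edge is horizontal in the wrist picture at row ~255. I keep pushing toward the far batten.

Emit:
send_rows --motion '[[[-0.3,6,0.6],0.003],[[-0.3,6,0.6],0],[[-0.3,6,0.6],0],[[-0.3,6,0.6],0],[[-0.3,6,0.6],0]]'

```text
time_s: 5.27
position: [0.5562, -0.1393, 0.0182]
tcp_rot: [[-0.148, 0.988, 0.036], [0.989, 0.148, -0.001], [-0.007, 0.036, -0.999]]
force: [-2.4, 0.1, 2.4]
opening: 1.002
```

Emit:
send_rows --motion '[[[0,3,0.3],0],[[0,3,0.3],0],[[0,2,0.2],0],[[0,2,0.2],0],[[0,2,0.2],0]]'

```text
time_s: 5.68
position: [0.5705, -0.1374, 0.0172]
tcp_rot: [[-0.149, 0.988, 0.037], [0.989, 0.149, -0.002], [-0.007, 0.036, -0.999]]
force: [-2.8, -0.9, 2.4]
opening: 1.001
```

```bash
python3 g.py -110 -216 18 90
```

```text
t 5.68 jig xy [-117.9 -213.8] z 17.2 toolx ang in jig 90.13 F jig [-2.9 -0.4] 2.4 open 1.0
tool shift mm [-2.3  7.9 -0.5] world [ 0.579 -0.138  0.018]
turn rad 0.002
```

Emit:
send_rows --motion '[[[0,1.5,0],0],[[0,1.5,0],0],[[0,1,0],0],[[0,1,0],0],[[0,1,0],0]]'

```text
time_s: 6.1
position: [0.5771, -0.1364, 0.0172]
tcp_rot: [[-0.149, 0.988, 0.037], [0.989, 0.149, -0.002], [-0.007, 0.036, -0.999]]
force: [-3.2, 0.2, 1.6]
opening: 0.998
```

Emit:
send_rows --motion '[[[0,1,0],0],[[0,1,0],0],[[0,1,0],0],[[0,1,0],0],[[0,0,0],0]]'

```text
time_s: 6.52
position: [0.577, -0.1363, 0.0173]
tcp_rot: [[-0.148, 0.989, 0.028], [0.989, 0.149, -0.001], [-0.005, 0.027, -1.0]]
force: [-1.6, -0.6, 1.7]
opening: 0.997
```

```bash
python3 g.py -110 -216 18 90
```

```text
t 6.52 jig xy [-111.4 -213.7] z 17.3 toolx ang in jig 90.1 F jig [-1.7 -0.4] 1.7 open 1.0
tool shift mm [-2.3  1.4 -0.7] world [ 0.579 -0.138  0.018]
turn rad 0.002
```

Emit:
send_rows --motion '[[[0,2,0],0],[[0,2,0],0],[[0,2,0],0],[[0,2,0],0],[[0,2,0],0]]'

```text
time_s: 6.93
position: [0.577, -0.136, 0.0174]
tcp_rot: [[-0.148, 0.989, 0.007], [0.989, 0.148, 0.0], [-0.001, 0.007, -1.0]]
force: [-6.7, -3.0, 5.3]
opening: 0.998
```

```bash
python3 g.py -110 -216 18 90; python3 - <<'E'
from rig import *
import cv2
for c in ["wrist","side"]:
    cv2.imwrite(f"pics/{c}3.png",capture(c)["image"])
a=cv2.imread("pics/side3.png")[140:300,200:400]
cv2.imwrite("pics/sidec3.png",cv2.resize(a,None,fx=3.5,fy=3.5,interpolation=cv2.INTER_CUBIC))
E
```

```text
t 6.93 jig xy [-111.3 -213.4] z 17.4 toolx ang in jig 90.07 F jig [-7.1 -2. ] 5.3 open 1.0
tool shift mm [-2.6  1.3 -0.6] world [ 0.579 -0.138  0.018]
turn rad 0.001
```

View pics/sidec3.png

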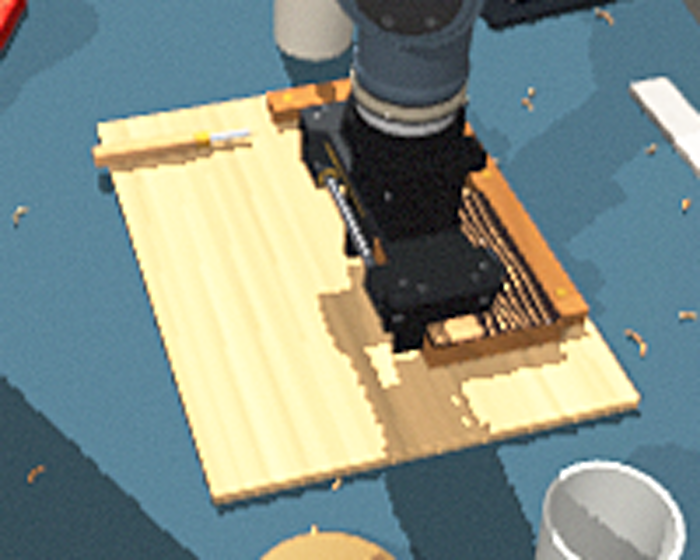

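Emit:
send_rows --motion '[[[0,-10,0],0],[[0,-15,0],0],[[0,-10,-20],0],[[0,0,-40],0],[[0,0,-40],0]]'

```text
time_s: 7.45
position: [0.5413, -0.1402, 0.1119]
tcp_rot: [[-0.145, 0.989, 0.005], [0.989, 0.145, 0.005], [0.004, 0.006, -1.0]]
force: [1.2, -0.6, 0.6]
opening: 0.996
```

```bash
python3 g.py -55 -320 130 0; python3 - <<'E'
from rig import *
import cv2
print(bot.read_state()["joint_positions"].round(1))
for c in ["wrist","side"]:
    cv2.imwrite(f"pics/{c}4.png",capture(c)["image"])
a=cv2.imread("pics/side4.png")[140:300,200:400]
cv2.imwrite("pics/sidec4.png",cv2.resize(a,None,fx=3.5,fy=3.5,interpolation=cv2.INTER_CUBIC))
E
```

```text
t 7.45 jig xy [-147.3 -212.2] z 111.9 toolx ang in jig 89.91 F jig [ 1.1 -0.8] 0.6 open 1.0
tool shift mm [-107.5   92.5  -18.1] world [ 0.648 -0.233  0.13 ]
turn rad 1.569
[ -26.2   34.    97.4    0.5   48.5 -124.9]
```

View pics/sidec4.png

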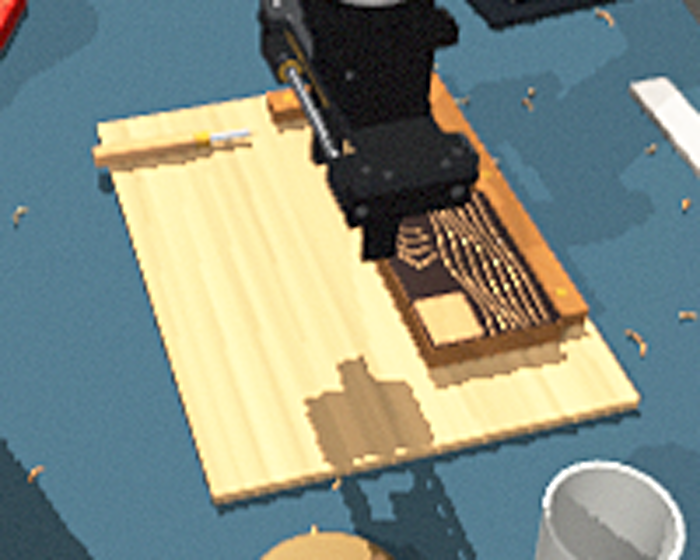

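View pics/wrist4.png

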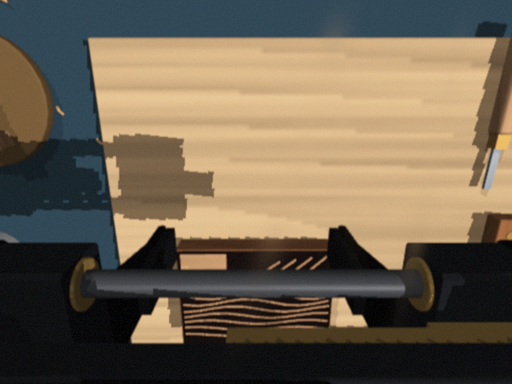

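Emit:
send_rows --motion '[[[0,0,-4],0.12],[[0,0,-4],0.12],[[0,0,-4],0.12],[[0,0,-4],0.12],[[0,0,0],0.12]]' --gripper 0.48

```text
time_s: 7.97
position: [0.5545, -0.1435, 0.1366]
tcp_rot: [[0.458, 0.888, 0.04], [0.889, -0.459, -0.007], [0.012, 0.038, -0.999]]
force: [0.1, 0.2, -0.2]
opening: 0.708
```

Emit:
send_rows --motion '[[[0,0,0],0.12],[[0,0,0],0.12],[[0,0,0],0.12],[[0,0,0],0.12],[[0,0,0],0.12]]'

```text
time_s: 8.38
position: [0.5614, -0.1436, 0.1353]
tcp_rot: [[0.891, 0.452, 0.053], [0.453, -0.892, -0.009], [0.043, 0.032, -0.999]]
force: [0.5, -1.0, -0.2]
opening: 0.526
```

Emit:
send_rows --motion '[[[0,0,0],0.12],[[0,0,0],0.12],[[0,0,0],0.12],[[0,0,0],0.06],[[0,0,0],0]]'

```text
time_s: 8.8
position: [0.5676, -0.1435, 0.133]
tcp_rot: [[0.998, 0.028, 0.065], [0.028, -1.0, -0.01], [0.065, 0.012, -0.998]]
force: [-0.9, -0.8, 0.5]
opening: 0.517
```

```bash
python3 g.py -55 -320 110 0
```

```text
t 8.8 jig xy [-121.7 -219.4] z 133.0 toolx ang in jig -6.82 F jig [-1.  -0.6] 0.5 open 0.52
tool shift mm [76.5 91.6 29.1] world [ 0.648 -0.233  0.11 ]
turn rad -0.119
```

Emit:
send_rows --motion '[[[15,19,3],-0.04],[[15,19,5],-0.04],[[15,19,5],-0.03],[[15,19,5],-0.01],[[14,17,5],0]]'

```text
time_s: 9.22
position: [0.6545, -0.226, 0.1137]
tcp_rot: [[0.984, 0.166, 0.066], [0.167, -0.986, -0.007], [0.064, 0.018, -0.998]]
force: [0.2, 0.3, -0.0]
opening: 0.517
```

```bash
python3 g.py -55 -320 20 0;python3 -c "
from rig import bot;print(bot.read_state()['tcp_rot'].round(3))"
```

```text
t 9.22 jig xy [ -47.9 -313.8] z 113.7 toolx ang in jig 1.18 F jig [0.3 0.2] -0.0 open 0.52
tool shift mm [-13.3   4.4  93.2] world [ 0.648 -0.233  0.02 ]
turn rad 0.021
[[ 0.984  0.166  0.066]
 [ 0.167 -0.986 -0.007]
 [ 0.064  0.018 -0.998]]
```

Emit:
send_rows --motion '[[[-4,2,22],0.01],[[-3,2,22],0.005],[[-3,2,22],0.005],[[-3,0,15],0],[[0,0,4],0]]'

```text
time_s: 9.63
position: [0.6607, -0.2424, 0.0247]
tcp_rot: [[0.985, 0.152, 0.087], [0.154, -0.988, -0.016], [0.083, 0.029, -0.996]]
force: [-0.3, 0.7, 0.4]
opening: 0.52
```

```bash
python3 g.py -55 -300 20 0; python3 - <<'E'
from rig import *
import cv2
for c in ["wrist","side"]:
    cv2.imwrite(f"pics/{c}5.png",capture(c)["image"])
a=cv2.imread("pics/side5.png")[140:300,200:400]
cv2.imwrite("pics/sidec5.png",cv2.resize(a,None,fx=3.5,fy=3.5,interpolation=cv2.INTER_CUBIC))
E
```

```text
t 9.63 jig xy [ -44.1 -330.9] z 24.7 toolx ang in jig 0.42 F jig [-0.2  0.7] 0.4 open 0.52
tool shift mm [-11.  -31.1   2.9] world [ 0.645 -0.213  0.02 ]
turn rad 0.007
```

View pics/sidec5.png

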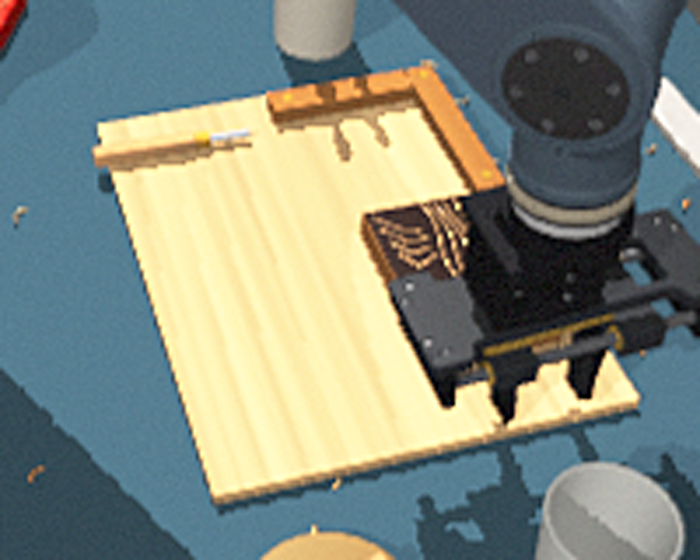

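View pics/wrist5.png

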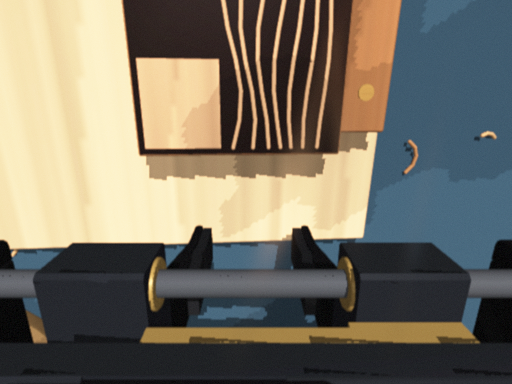

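Emit:
send_rows --motion '[[[-5,-5,2],0.004],[[-4,-5,1.5],0.003],[[-2,-5,1],0],[[0,-5,0],0],[[0,-5,0],0]]'

```text
time_s: 10.15
position: [0.6495, -0.219, 0.0244]
tcp_rot: [[0.985, 0.145, 0.097], [0.148, -0.989, -0.021], [0.093, 0.035, -0.995]]
force: [-0.3, 0.3, 0.2]
opening: 0.522
```

```bash
python3 g.py -55 -160 20 0;python3 -c "
from rig import bot;print(bot.read_state()['tcp_rot'].round(3))"
```

```text
t 10.15 jig xy [ -51.8 -306.1] z 24.4 toolx ang in jig 0.08 F jig [-0.3  0.3] 0.2 open 0.52
tool shift mm [  -3.4 -146.1   -1. ] world [ 0.625 -0.075  0.02 ]
turn rad 0.001
[[ 0.985  0.145  0.097]
 [ 0.148 -0.989 -0.021]
 [ 0.093  0.035 -0.995]]
```

Emit:
send_rows --motion '[[[-0.3,-6,0.3],0],[[-0.3,-8,0.3],0],[[-0.3,-9,0.3],0],[[-0.3,-9,0],0],[[-0.3,-9,0],0]]'

```text
time_s: 10.57
position: [0.6437, -0.177, 0.0248]
tcp_rot: [[0.984, 0.146, 0.103], [0.149, -0.988, -0.026], [0.098, 0.041, -0.994]]
force: [-0.8, -0.9, 0.4]
opening: 0.519
```

```bash
python3 g.py -55 -160 20 0;python3 - <<'E'
from rig import bot,capture
import cv2
print(bot.read_state()['tcp_rot'].round(3))
cv2.imwrite("pics/wrist6.png",capture("wrist")["image"])
E
```

```text
t 10.57 jig xy [ -51.4 -263.7] z 24.8 toolx ang in jig 0.19 F jig [-0.9 -0.8] 0.4 open 0.52
tool shift mm [  -3.7 -103.8    0.2] world [ 0.625 -0.075  0.02 ]
turn rad 0.003
[[ 0.984  0.146  0.103]
 [ 0.149 -0.988 -0.026]
 [ 0.098  0.041 -0.994]]
```

View pics/wrist6.png

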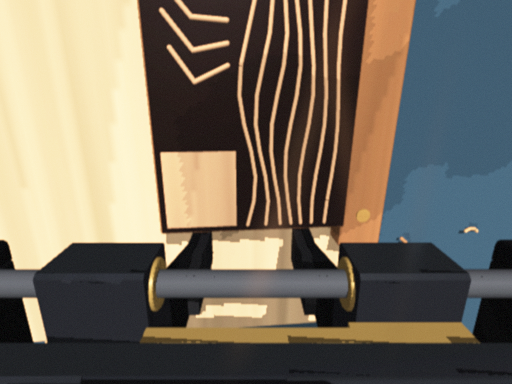

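Emit:
send_rows --motion '[[[-0.3,-7,2],0],[[-0.3,-7,2],0],[[-0.3,-7,1.5],0],[[-0.3,-7,1],0],[[-0.3,-7,0.5],0]]'

```text
time_s: 11.03
position: [0.6407, -0.1419, 0.0183]
tcp_rot: [[0.983, 0.146, 0.111], [0.151, -0.988, -0.032], [0.105, 0.048, -0.993]]
force: [-0.6, -4.7, 3.3]
opening: 0.527
```

```bash
python3 g.py -55 -160 20 0;python3 - <<'E'
from rig import bot,capture
import cv2
print(bot.read_state()['tcp_rot'].round(3))
cv2.imwrite("pics/wrist7.png",capture("wrist")["image"])
cv2.imwrite("pics/side7.png",capture("side")["image"])
E
```

```text
t 11.03 jig xy [ -49.2 -228.6] z 18.3 toolx ang in jig 0.29 F jig [-1.2 -4.6] 3.3 open 0.53
tool shift mm [ -5.3 -68.4  -5.6] world [ 0.625 -0.075  0.02 ]
turn rad 0.005
[[ 0.983  0.146  0.111]
 [ 0.151 -0.988 -0.032]
 [ 0.105  0.048 -0.993]]
```

View pics/wrist7.png

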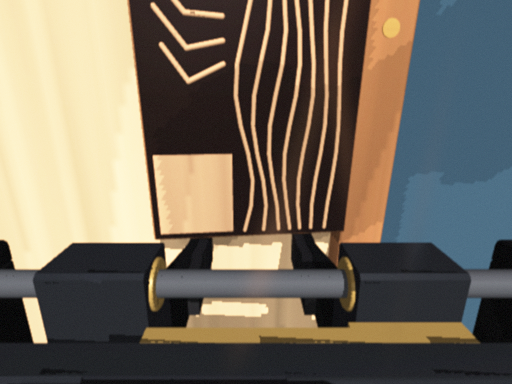

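View pics/side7.png

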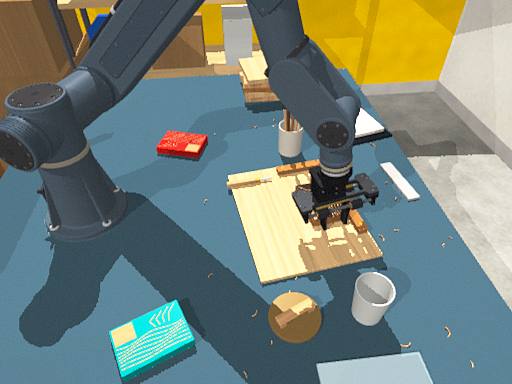

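Emit:
send_rows --motion '[[[-0.5,-8,-0.6],0.002],[[-0.5,-8,-0.6],0.002],[[-0.5,-8,-0.6],0],[[-0.5,-8,-0.6],0],[[-0.5,-8,-0.6],0]]'

```text
time_s: 11.55
position: [0.6299, -0.0976, 0.0175]
tcp_rot: [[0.984, 0.141, 0.107], [0.145, -0.989, -0.028], [0.102, 0.043, -0.994]]
force: [0.3, -1.3, 0.8]
opening: 0.516
```

```bash
python3 g.py -55 -152 20 0;python3 - <<'E'
from rig import bot,capture
import cv2
print(bot.read_state()['tcp_rot'].round(3))
cv2.imwrite("pics/wrist8.png",capture("wrist")["image"])
E
```

```text
t 11.55 jig xy [ -53.3 -183.1] z 17.5 toolx ang in jig -0.07 F jig [ 0.1 -1.3] 0.8 open 0.52
tool shift mm [ -1.5 -31.   -4. ] world [ 0.624 -0.067  0.02 ]
turn rad -0.001
[[ 0.984  0.141  0.107]
 [ 0.145 -0.989 -0.028]
 [ 0.102  0.043 -0.994]]
```

View pics/wrist8.png

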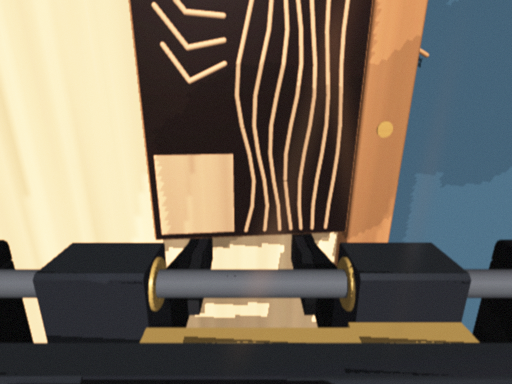

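Emit:
send_rows --motion '[[[0,-6,-0.7],0],[[0,-5,-0.7],0],[[0,-5,-0.5],0],[[0,-4,-0.5],0],[[0,-3,-0.3],0]]'

```text
time_s: 12.02
position: [0.6223, -0.0681, 0.0177]
tcp_rot: [[0.985, 0.144, 0.099], [0.147, -0.989, -0.024], [0.095, 0.038, -0.995]]
force: [0.9, -1.0, -0.2]
opening: 0.523
```

Emit:
send_rows --motion '[[[0,-2,-0.2],0],[[0,-2,-0.2],0],[[0,-1.5,-0.2],0],[[0,-1.5,-0.2],0],[[0,-1.5,0],0]]'

```text
time_s: 12.43
position: [0.6221, -0.0648, 0.0186]
tcp_rot: [[0.984, 0.148, 0.102], [0.152, -0.988, -0.033], [0.096, 0.048, -0.994]]
force: [0.2, -4.5, -1.5]
opening: 0.522
```

```bash
python3 g.py -55 -150 20 0
```

```text
t 12.43 jig xy [ -56.3 -149.5] z 18.6 toolx ang in jig 0.33 F jig [-0.5 -4.5] -1.5 open 0.52
tool shift mm [ 1.4  0.5 -1.2] world [ 0.623 -0.065  0.02 ]
turn rad 0.006
```

Emit:
send_rows --motion '[[[0,-2,0],0],[[0,-2,0],0],[[0,-2,0],0],[[0,-2,0],0],[[0,-2,0],0]]'

```text
time_s: 12.85
position: [0.6222, -0.0649, 0.0188]
tcp_rot: [[0.983, 0.148, 0.105], [0.153, -0.987, -0.045], [0.097, 0.06, -0.994]]
force: [-0.5, -7.0, -0.4]
opening: 0.52
```

```bash
python3 g.py -55 -150 20 0;python3 - <<'E'
from rig import bot,capture
import cv2
cv2.imwrite("pics/wrist9.png",capture("wrist")["image"])
cv2.imwrite("pics/side9.png",cv2.resize(capture("side")["image"][140:300,200:400],None,fx=3.5,fy=3.5,interpolation=cv2.INTER_CUBIC))
E
```

```text
t 12.85 jig xy [ -56.2 -149.6] z 18.8 toolx ang in jig 0.43 F jig [-1.5 -6.8] -0.4 open 0.52
tool shift mm [ 1.3  0.4 -1. ] world [ 0.623 -0.065  0.02 ]
turn rad 0.007
```

View pics/wrist9.png

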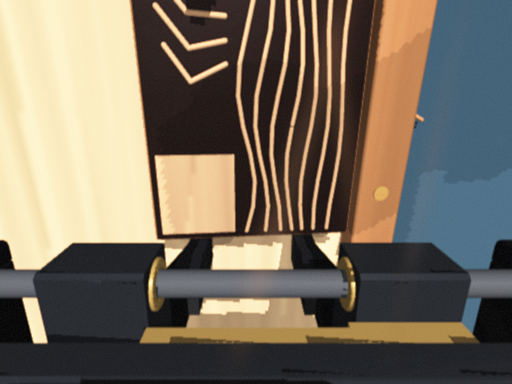

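View pics/side9.png

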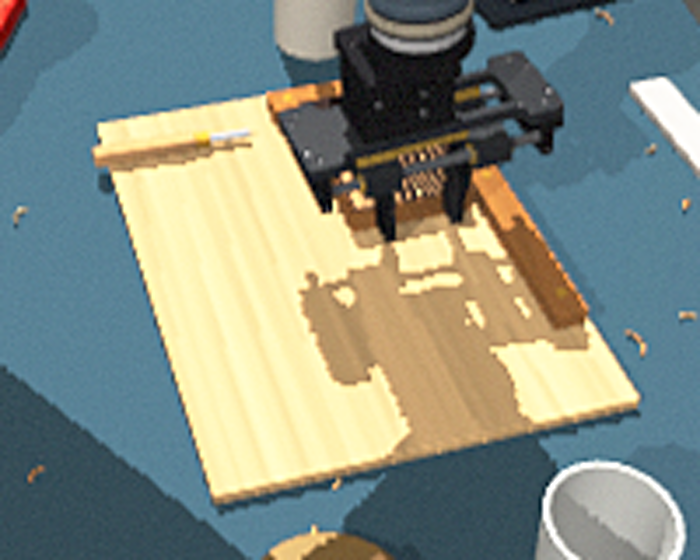

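Emit:
send_rows --motion '[[[0,10,0],0],[[0,15,0],0],[[0,15,-10],0],[[0,0,-35],0],[[0,0,-40],0]]'

```text
time_s: 13.37
position: [0.614, -0.1025, 0.0989]
tcp_rot: [[0.985, 0.147, 0.086], [0.15, -0.988, -0.037], [0.079, 0.05, -0.996]]
force: [0.2, 0.0, 0.7]
opening: 0.519
```

Emit:
send_rows --motion '[[[-10,20,-10],0],[[-20,25,-5],0],[[-30,20,0],0],[[-30,20,0],0],[[-30,10,0],0]]'

```text
time_s: 13.78
position: [0.5185, -0.2202, 0.121]
tcp_rot: [[0.982, 0.152, 0.115], [0.159, -0.986, -0.047], [0.106, 0.065, -0.992]]
force: [0.2, -0.5, 0.7]
opening: 0.519
```

```bash
python3 g.py -150 -80 120 90;python3 - <<'E'
from rig import bot,capture
import cv2
for n,(a,b,c,d) in {"side":(120,280,220,420),"top":(100,260,190,370)}.items():
  cv2.imwrite(f"pics/{n}10.png",cv2.resize(capture(n)["image"][a:b,c:d],None,fx=3.5,fy=3.5,interpolation=cv2.INTER_CUBIC))
E
```

```text
t 13.78 jig xy [-181.5 -288. ] z 121.0 toolx ang in jig 0.74 F jig [ 0.1 -0.6] 0.7 open 0.52
tool shift mm [  33.9 -207.5   -9. ] world [ 0.519 -0.01   0.12 ]
turn rad -1.558
```

View pics/side10.png

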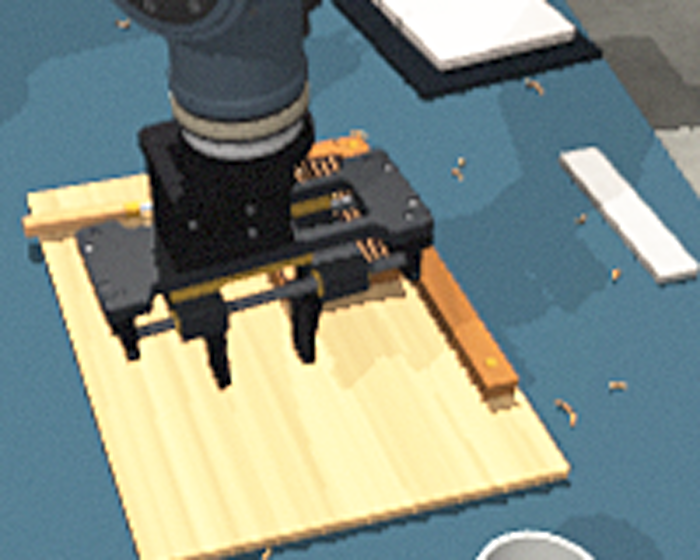

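View pics/top10.png

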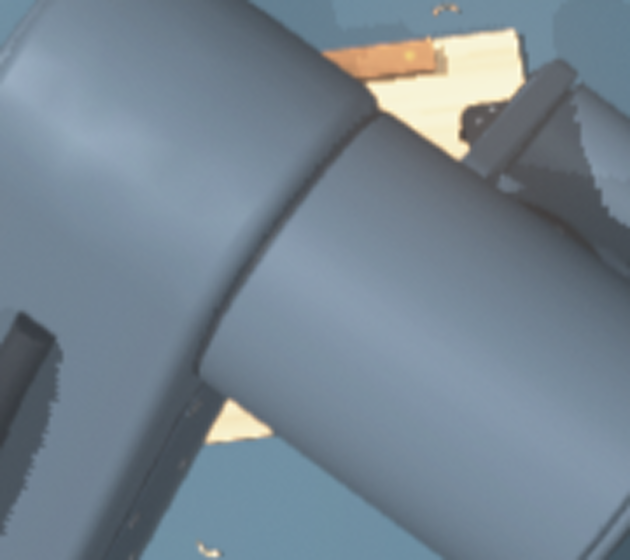

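Emit:
send_rows --motion '[[[30,-10,-10],0],[[30,-12,-10],0],[[30,-12,-10],0],[[25,-10,-10],0],[[15,-10,-10],0]]'

```text
time_s: 14.3
position: [0.6275, -0.144, 0.1781]
tcp_rot: [[0.986, 0.134, 0.097], [0.138, -0.99, -0.036], [0.091, 0.049, -0.995]]
force: [0.7, -0.4, -0.6]
opening: 0.519
```

Emit:
send_rows --motion '[[[0,-5,-20],0],[[0,-5,-20],0],[[0,0,-20],0],[[0,0,-20],0],[[0,0,0],0]]'

```text
time_s: 14.72
position: [0.6256, -0.1234, 0.2627]
tcp_rot: [[0.984, 0.142, 0.105], [0.146, -0.989, -0.032], [0.099, 0.047, -0.994]]
force: [-0.0, -0.6, 1.2]
opening: 0.516
```

```bash
python3 g.py -150 -80 120 90;python3 - <<'E'
from rig import bot,capture
import cv2,pickle
d=capture("wrist");pickle.dump(d,open("w11.pkl","wb"))
cv2.imwrite(f"pics/w11.png",cv2.resize(d["image"],(800,600),interpolation=cv2.INTER_CUBIC))
d=capture("side")
cv2.imwrite(f"pics/side11.png",cv2.resize(d["image"][120:280,220:420],None,fx=3.5,fy=3.5,interpolation=cv2.INTER_CUBIC))
E
```

```text
t 14.72 jig xy [ -61.4 -208.1] z 262.7 toolx ang in jig -0.01 F jig [-0.1 -0.6] 1.2 open 0.52
tool shift mm [-102.3 -134.2  127.1] world [ 0.519 -0.01   0.12 ]
turn rad -1.571
```

View pics/w11.png

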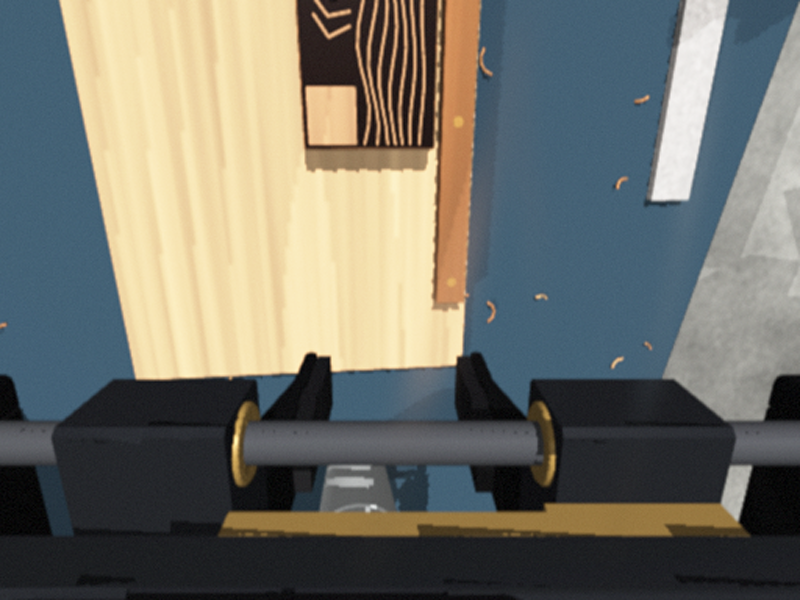

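View pics/side11.png

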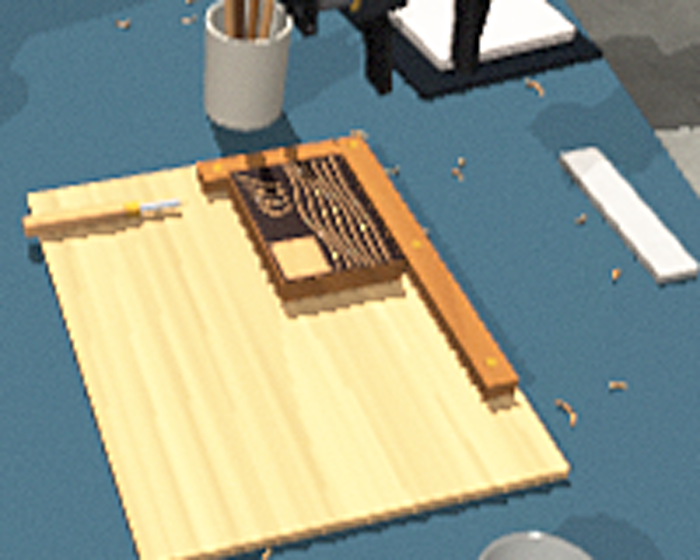

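```bash
python3 - <<'E'
import cv2,pickle
d=pickle.load(open("w11.pkl","rb"))
cv2.imwrite(f"pics/w11z.png",cv2.resize(d["image"][0:115,180:320],None,fx=5,fy=5,interpolation=cv2.INTER_CUBIC))
a=cv2.imread("pics/side11.png")[100:330,170:450];cv2.imwrite("pics/s11z.png",cv2.resize(a,None,fx=2.5,fy=2.5))
E
```

```text
(no output)
```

View pics/w11z.png

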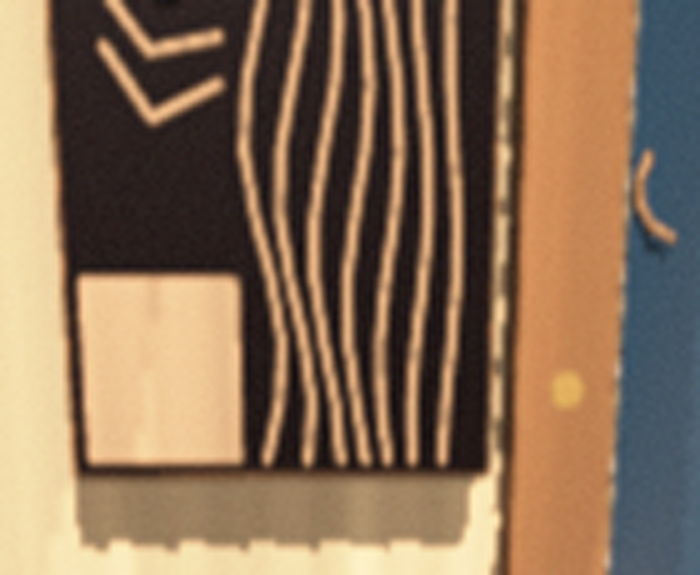

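View pics/s11z.png

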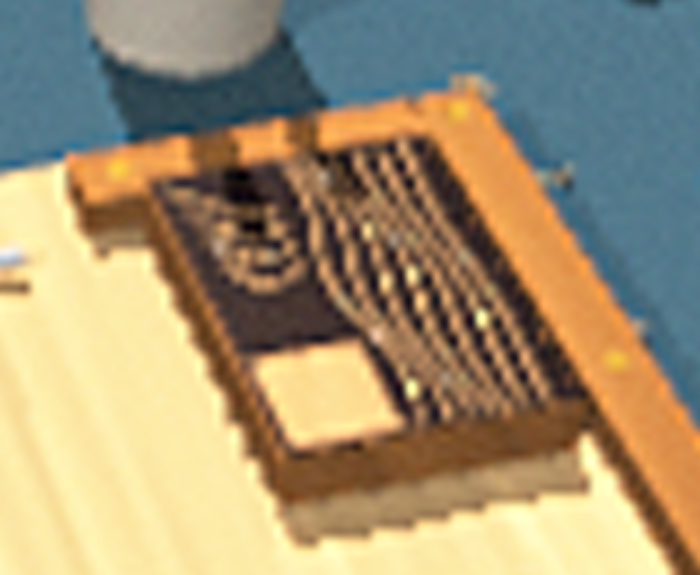

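Emit:
send_rows --motion '[[[0,0,0],-0.12],[[0,0,0],-0.12],[[0,0,0],-0.12],[[0,0,0],-0.12],[[0,0,0],-0.12]]'

```text
time_s: 15.23
position: [0.6199, -0.1213, 0.2499]
tcp_rot: [[0.718, 0.691, 0.085], [0.695, -0.719, -0.024], [0.044, 0.076, -0.996]]
force: [-0.6, 0.2, 0.3]
opening: 0.517
```

Emit:
send_rows --motion '[[[0,0,0],-0.12],[[0,0,0],-0.12],[[0,0,0],-0.12],[[0,0,0],-0.12],[[0,0,0],-0.12]]'

```text
time_s: 15.65
position: [0.615, -0.1197, 0.2384]
tcp_rot: [[0.178, 0.982, 0.066], [0.984, -0.178, -0.015], [-0.003, 0.068, -0.998]]
force: [-0.3, -0.0, 0.4]
opening: 0.518
```

Emit:
send_rows --motion '[[[0,0,0],-0.12],[[0,0,0],-0.12],[[0,0,0],-0.12],[[0,0,0],-0.06],[[0,0,0],0]]'

```text
time_s: 16.07
position: [0.61, -0.118, 0.227]
tcp_rot: [[-0.258, 0.965, 0.048], [0.966, 0.259, -0.007], [-0.019, 0.044, -0.999]]
force: [-0.7, -0.9, 0.7]
opening: 0.519
```

```bash
python3 g.py -150 -82 130 90;python3 - <<'E'
from rig import bot,capture
from h import *
from g import R,cor
print(bot.read_state()['tcp_rot'].round(3))
t=capture("top")
for uv,z in (((228,183.7),.015),((227,195),.02),((232.3,231.5),.02),((234.5,231),.012),((230,231.5),.012)):
    x=least_squares(lambda p:proj(t,[[*p,z]])[0]-uv,[.5,0]).x;print(uv,(R.T@(x-cor)*1000).round(1))
E
```

```text
t 16.07 jig xy [ -76.1 -200.4] z 227.0 toolx ang in jig 96.52 F jig [-0.8 -0.8] 0.7 open 0.52
tool shift mm [127.9 -64.1  91.8] world [ 0.519 -0.012  0.13 ]
turn rad 0.114
[[-0.258  0.965  0.048]
 [ 0.966  0.259 -0.007]
 [-0.019  0.044 -0.999]]
(228, 183.7) [-149.4  -11.6]
(227, 195) [-181.1   -5.6]
(232.3, 231.5) [-280.3   -8.5]
(234.5, 231) [-278.6  -14.2]
(230, 231.5) [-278.5   -2.2]
```

Emit:
send_rows --motion '[[[25,-13,15],0.04],[[25,-13,18],0.03],[[25,-13,18],0.03],[[25,-13,18],0.015],[[25,-12,18],0]]'

```text
time_s: 16.53
position: [0.5326, -0.0116, 0.132]
tcp_rot: [[-0.119, 0.991, 0.06], [0.993, 0.12, -0.013], [-0.02, 0.058, -0.998]]
force: [0.3, 0.5, 0.1]
opening: 0.524
```

```bash
python3 g.py -148 -82 20 90
```

```text
t 16.53 jig xy [-137.   -83.8] z 132.0 toolx ang in jig 88.37 F jig [0.4 0.4] 0.1 open 0.52
tool shift mm [  3.7 -17.5 111.1] world [ 0.521 -0.011  0.02 ]
turn rad -0.028
```

Emit:
send_rows --motion '[[[1,-5,25],-0.02],[[1,-5,25],-0.008],[[1,-4,25],0],[[0,-2,20],0],[[0,0,5],0]]'

```text
time_s: 16.95
position: [0.5118, -0.0045, 0.023]
tcp_rot: [[-0.143, 0.989, 0.046], [0.99, 0.144, -0.008], [-0.014, 0.044, -0.999]]
force: [-1.0, 0.3, 0.8]
opening: 0.521
```

```bash
python3 g.py -125 -82 18 90; python3 - <<'E'
from rig import bot,capture
import cv2
cv2.imwrite("pics/wrist12.png",capture("wrist")["image"])
cv2.imwrite("pics/side12.png",cv2.resize(capture("side")["image"][120:280,220:420],None,fx=3.5,fy=3.5,interpolation=cv2.INTER_CUBIC))
E
```

```text
t 16.95 jig xy [-156.5  -73.7] z 23.0 toolx ang in jig 89.8 F jig [-0.9  0.4] 0.8 open 0.52
tool shift mm [-8.1 31.3  6.5] world [ 0.544 -0.008  0.018]
turn rad -0.004
```

View pics/side12.png

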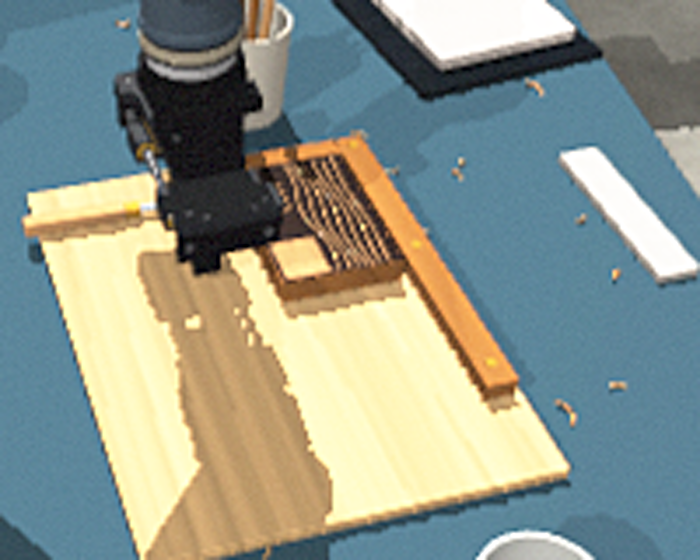

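View pics/wrist12.png

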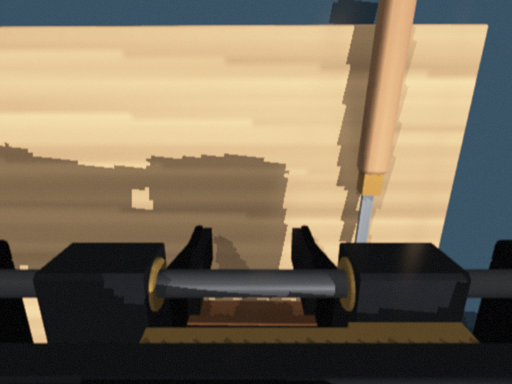

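Emit:
send_rows --motion '[[[-2,7,1.5],-0.002],[[-2,7,1.5],-0.002],[[-2,7,1.5],0],[[-1,6,1],0],[[0,5,0.5],0]]'

```text
time_s: 17.47
position: [0.5532, -0.0089, 0.0245]
tcp_rot: [[-0.145, 0.988, 0.057], [0.989, 0.146, -0.01], [-0.018, 0.055, -0.998]]
force: [-0.5, -0.7, -0.7]
opening: 0.522
```

```bash
python3 g.py -111 -82 18 90
```

```text
t 17.47 jig xy [-116.2  -84.1] z 24.5 toolx ang in jig 89.9 F jig [-0.6 -0.6] -0.7 open 0.52
tool shift mm [2.2 4.8 6.7] world [ 0.558 -0.006  0.018]
turn rad -0.002
```

Emit:
send_rows --motion '[[[0,-2,3],0],[[1,-1,3],0],[[1,1,1],0],[[0,2,0.3],0],[[0,2,0.3],0]]'

```text
time_s: 17.88
position: [0.556, -0.0066, 0.0176]
tcp_rot: [[-0.146, 0.988, 0.057], [0.989, 0.147, -0.011], [-0.019, 0.055, -0.998]]
force: [-3.1, -1.5, 1.5]
opening: 0.525
```

Emit:
send_rows --motion '[[[0,2,0.3],0],[[0,2,0.3],0],[[0,1.5,0.2],0],[[0,1.5,0.2],0],[[0,1.5,0.2],0]]'

```text
time_s: 18.3
position: [0.5578, -0.005, 0.0159]
tcp_rot: [[-0.147, 0.988, 0.042], [0.989, 0.148, -0.01], [-0.016, 0.04, -0.999]]
force: [-5.3, -3.4, 3.4]
opening: 0.52
```

```bash
python3 g.py -111 -82 18 90
```

```text
t 18.3 jig xy [-111.1  -81. ] z 15.9 toolx ang in jig 90.02 F jig [-5.8 -2.5] 3.4 open 0.52
tool shift mm [-1.   0.1 -2. ] world [ 0.558 -0.006  0.018]
turn rad 0.0
```

Emit:
send_rows --motion '[[[0,2,0],0],[[0,2,0],0],[[0,2,0],0],[[0,2.5,0],0],[[0,2.5,0],0]]'

```text
time_s: 18.72
position: [0.5576, -0.004, 0.0151]
tcp_rot: [[-0.148, 0.989, 0.017], [0.989, 0.148, -0.009], [-0.011, 0.015, -1.0]]
force: [-6.9, -3.3, 4.2]
opening: 0.518
```

```bash
python3 g.py -111 -82 18 90
```

```text
t 18.72 jig xy [-111.1  -79.9] z 15.1 toolx ang in jig 90.09 F jig [-7.3 -2.2] 4.2 open 0.52
tool shift mm [-2.1  0.2 -2.9] world [ 0.558 -0.006  0.018]
turn rad 0.002
```

Emit:
send_rows --motion '[[[0,-6,0],0],[[0,-10,0],0],[[-5,-10,0],0],[[-10,-3,-25],0],[[-20,0,-35],0]]'

```text
time_s: 19.13
position: [0.5283, -0.0397, 0.07]
tcp_rot: [[-0.151, 0.988, 0.011], [0.988, 0.151, -0.004], [-0.006, 0.01, -1.0]]
force: [1.1, -0.8, 0.3]
opening: 0.518
```

Emit:
send_rows --motion '[[[-20,0,-30],0.12],[[-20,0,-30],0.12],[[-10,0,-20],0.12],[[0,0,-20],0.12],[[0,0,0],0.12]]'

```text
time_s: 19.55
position: [0.5322, -0.0974, 0.18]
tcp_rot: [[0.454, 0.891, 0.028], [0.891, -0.454, -0.01], [0.003, 0.029, -1.0]]
force: [-0.4, -0.7, -0.2]
opening: 0.52
```

Emit:
send_rows --motion '[[[0,0,0],0.12],[[0,0,0],0.12],[[0,0,0],0.12],[[0,0,0],0.12],[[0,0,0],0.12]]'

```text
time_s: 19.97
position: [0.5329, -0.1009, 0.1833]
tcp_rot: [[0.888, 0.458, 0.042], [0.459, -0.889, -0.014], [0.031, 0.032, -0.999]]
force: [-0.9, 0.2, 0.9]
opening: 0.519
```

Emit:
send_rows --motion '[[[0,0,0],0.12],[[0,0,0],0.12],[[0,0,0],0.12],[[0,0,0],0],[[0,0,0],0]]'

```text
time_s: 20.38
position: [0.5317, -0.1024, 0.1829]
tcp_rot: [[0.994, 0.1, 0.048], [0.101, -0.995, -0.015], [0.046, 0.02, -0.999]]
force: [-0.4, 0.1, -0.3]
opening: 0.524
```

```bash
python3 g.py -55 -200 200 0
```

```text
t 20.38 jig xy [-151.2 -173.5] z 182.9 toolx ang in jig -2.63 F jig [-0.4  0.2] -0.3 open 0.52
tool shift mm [ 98.   22.3 -12.1] world [ 0.631 -0.115  0.2  ]
turn rad -0.046
```

Emit:
send_rows --motion '[[[18,5,-3],-0.02],[[18,5,-3],-0.02],[[18,5,-3],-0.01],[[18,5,-3],0],[[18,3,-3],0]]'

```text
time_s: 20.8
position: [0.6195, -0.1121, 0.2006]
tcp_rot: [[0.985, 0.166, 0.041], [0.167, -0.986, -0.012], [0.038, 0.019, -0.999]]
force: [0.4, -0.2, -0.2]
opening: 0.518
```

```bash
python3 g.py -55 -300 120 0; python3 - <<'E'
from rig import bot,capture
import cv2
d=capture("wrist")["image"];cv2.imwrite("pics/w13.png",d)
cv2.imwrite(f"pics/w13z.png",cv2.resize(d[0:150,160:340],None,fx=4,fy=4,interpolation=cv2.INTER_CUBIC))
d=capture("side")["image"];cv2.imwrite("pics/s13z.png",cv2.resize(d[145:225,260:360],None,fx=7,fy=7,interpolation=cv2.INTER_CUBIC))
E
```

```text
t 20.8 jig xy [ -65.8 -195.9] z 200.6 toolx ang in jig 1.17 F jig [ 0.4 -0.3] -0.2 open 0.52
tool shift mm [  5.5 102.7  82.8] world [ 0.645 -0.213  0.12 ]
turn rad 0.02
```

View pics/w13z.png

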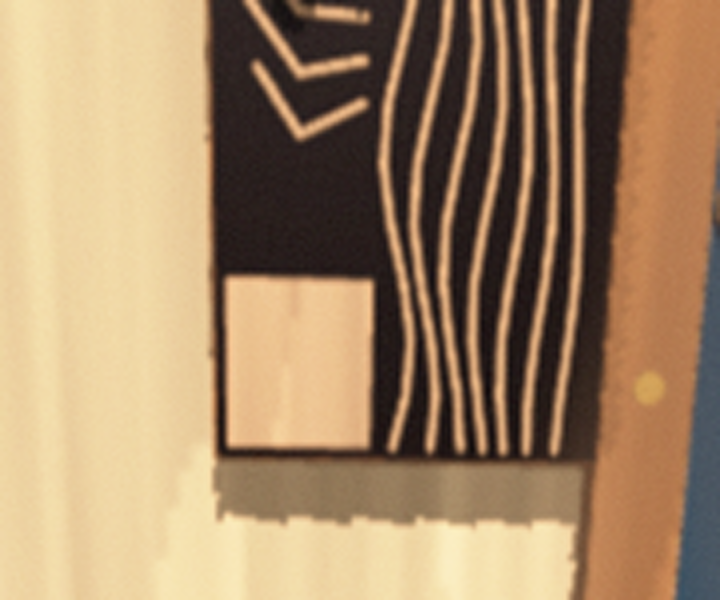

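View pics/s13z.png

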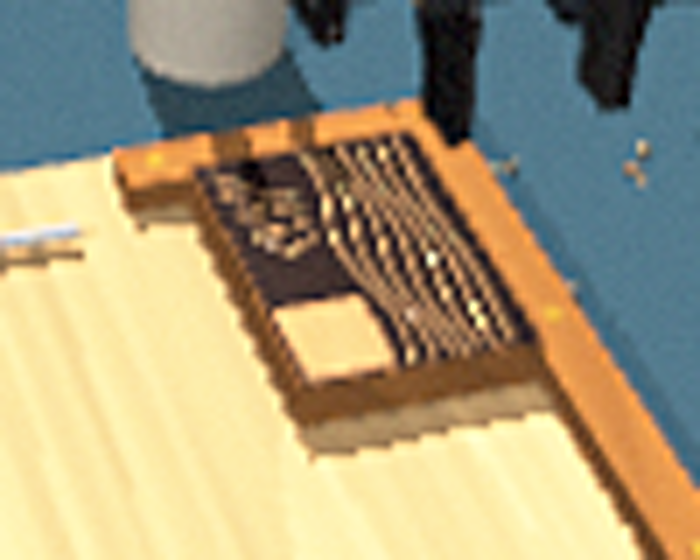

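Emit:
send_rows --motion '[[[0,4,15],0.01],[[0,4,15],0.01],[[0,4,15],0],[[0,4,15],0],[[0,4,15],0]]'

```text
time_s: 21.32
position: [0.6268, -0.1331, 0.1271]
tcp_rot: [[0.986, 0.159, 0.05], [0.16, -0.987, -0.015], [0.047, 0.023, -0.999]]
force: [0.4, 0.7, 0.5]
opening: 0.523
```

```bash
python3 g.py -55 -185 20 0
```

```text
t 21.32 jig xy [ -61.7 -217.8] z 127.1 toolx ang in jig 0.75 F jig [0.5 0.7] 0.5 open 0.52
tool shift mm [  2.1 -35.2 106.5] world [ 0.629 -0.1    0.02 ]
turn rad 0.013
```

Emit:
send_rows --motion '[[[0,-5,24],0.008],[[0,-5,24],0.005],[[0,-5,24],0],[[0,-5,16],0],[[0,0,4],0]]'

```text
time_s: 21.73
position: [0.6206, -0.115, 0.0284]
tcp_rot: [[0.987, 0.153, 0.042], [0.154, -0.988, -0.013], [0.04, 0.02, -0.999]]
force: [0.2, -0.4, -0.1]
opening: 0.52
```

```bash
python3 g.py -55 -160 20 0
```

```text
t 21.73 jig xy [ -65.1 -199. ] z 28.4 toolx ang in jig 0.43 F jig [ 0.2 -0.4] -0.1 open 0.52
tool shift mm [ 10.  -39.    8.1] world [ 0.625 -0.075  0.02 ]
turn rad 0.007
```

Emit:
send_rows --motion '[[[4,-7,4],0.004],[[4,-7,4],0.003],[[2,-7,3],0],[[0,-7,1],0],[[0,-6,1],0]]'

```text
time_s: 22.15
position: [0.6257, -0.0785, 0.0155]
tcp_rot: [[0.988, 0.147, 0.043], [0.148, -0.989, -0.014], [0.041, 0.02, -0.999]]
force: [-0.4, 0.4, 0.7]
opening: 0.521
```

```bash
python3 g.py -55 -150 19 0
```

```text
t 22.15 jig xy [ -54.7 -163.6] z 15.5 toolx ang in jig 0.07 F jig [-0.4  0.5] 0.7 open 0.52
tool shift mm [ -0.1 -13.5  -3.7] world [ 0.623 -0.065  0.019]
turn rad 0.001
```

Emit:
send_rows --motion '[[[0,-3,-1.5],0],[[0,-3,-1],0],[[0,-3,-0.5],0],[[0,-2,0],0],[[0,-2,0],0]]'

```text
time_s: 22.57
position: [0.6249, -0.064, 0.0213]
tcp_rot: [[0.987, 0.151, 0.048], [0.152, -0.988, -0.018], [0.044, 0.025, -0.999]]
force: [-1.7, -10.8, -2.8]
opening: 0.518
```

Emit:
send_rows --motion '[[[0.3,-2,0],0],[[0.3,-2,0],0],[[0.3,-2,0],0],[[0.3,-2,0],0],[[0.3,-2,0],0]]'

```text
time_s: 22.98
position: [0.6249, -0.0642, 0.0215]
tcp_rot: [[0.987, 0.152, 0.048], [0.153, -0.988, -0.031], [0.043, 0.038, -0.998]]
force: [-0.1, -5.1, 0.0]
opening: 0.521
```

```bash
python3 g.py -55 -150 19 0
```

```text
t 22.98 jig xy [ -53.4 -149.4] z 21.5 toolx ang in jig 0.38 F jig [-0.8 -5. ] 0.0 open 0.52
tool shift mm [-1.7  0.5  2.4] world [ 0.623 -0.065  0.019]
turn rad 0.007
```

Contact stopped at y = -149.4, the same stop as before. I back off straight, lift clear and look.

Emit:
send_rows --motion '[[[0,8,0],0],[[0,12,0],0],[[0,15,0],0],[[0,10,-25],0],[[0,5,-35],0]]'

```text
time_s: 23.4
position: [0.6255, -0.1146, 0.0777]
tcp_rot: [[0.988, 0.152, 0.035], [0.153, -0.988, -0.026], [0.03, 0.031, -0.999]]
force: [-0.6, -0.3, 0.4]
opening: 0.521
```

Emit:
send_rows --motion '[[[0,0,-35],0],[[0,0,-35],0],[[0,0,-35],0],[[0,-5,-20],0],[[0,0,0],0]]'

```text
time_s: 23.82
position: [0.6239, -0.1147, 0.2148]
tcp_rot: [[0.988, 0.145, 0.046], [0.147, -0.989, -0.029], [0.042, 0.036, -0.999]]
force: [0.3, -0.7, 0.5]
opening: 0.523
```

```bash
python3 g.py -55 -120 250 0; python3 - <<'E'
from rig import bot,capture
import cv2
d=capture("wrist")["image"]
cv2.imwrite(f"pics/w14z.png",cv2.resize(d[0:150,160:340],None,fx=4,fy=4,interpolation=cv2.INTER_CUBIC))
d=capture("side")["image"];cv2.imwrite("pics/s14z.png",cv2.resize(d[145:225,260:360],None,fx=7,fy=7,interpolation=cv2.INTER_CUBIC))
E
```

```text
t 23.82 jig xy [ -61.8 -199.2] z 214.8 toolx ang in jig -0.01 F jig [ 0.2 -0.7] 0.5 open 0.52
tool shift mm [  8.3 -77.9 -37.7] world [ 0.619 -0.035  0.25 ]
turn rad -0.0
```

View pics/w14z.png

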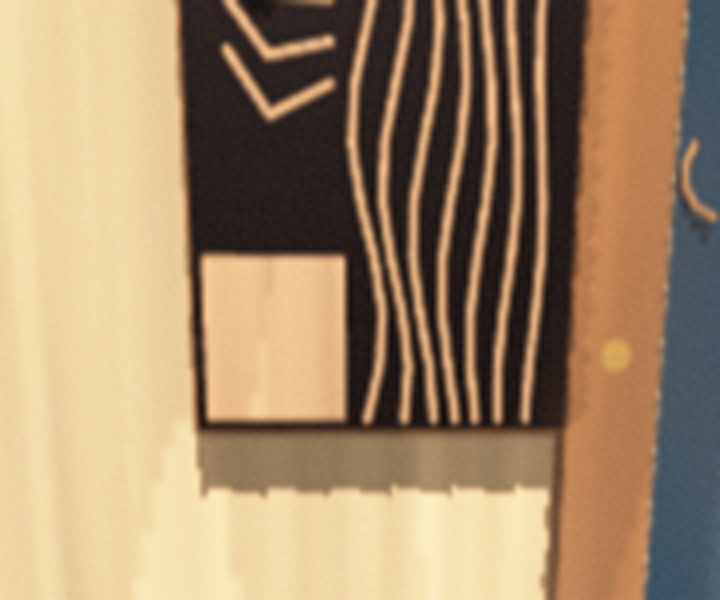

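View pics/s14z.png

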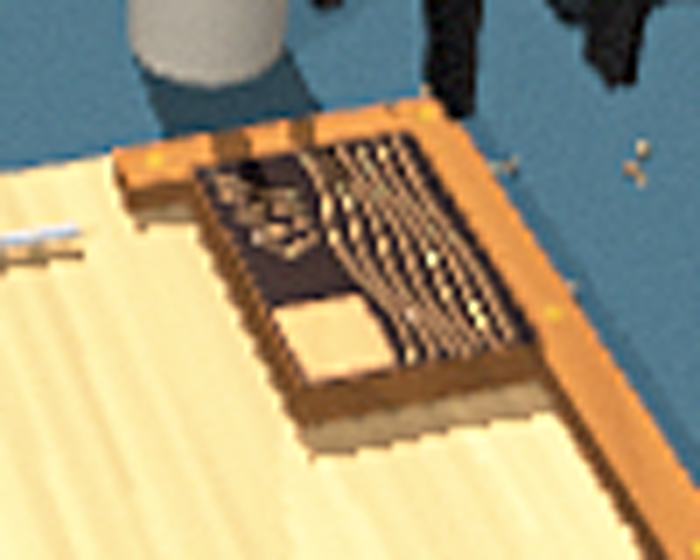

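Emit:
send_rows --motion '[[[2,-12,-15],0],[[2,-18,-15],0],[[2,-20,-10],0],[[2,-18,0],0],[[0,-10,0],0]]'

```text
time_s: 24.33
position: [0.6125, -0.0371, 0.2382]
tcp_rot: [[0.99, 0.138, 0.022], [0.139, -0.99, -0.023], [0.018, 0.026, -1.0]]
force: [-0.6, 0.1, -0.5]
opening: 0.522
```

```bash
python3 g.py; python3 - <<'E'
from rig import bot,capture
import cv2
d=capture("wrist")["image"];cv2.imwrite("pics/w15.png",d)
cv2.imwrite(f"pics/w15z.png",cv2.resize(d[0:150,160:340],None,fx=4,fy=4,interpolation=cv2.INTER_CUBIC))
E
```

```text
t 24.33 jig xy [ -61.7 -120.8] z 238.2 toolx ang in jig -0.46 F jig [-0.6  0.2] -0.5 open 0.52
```

View pics/w15.png

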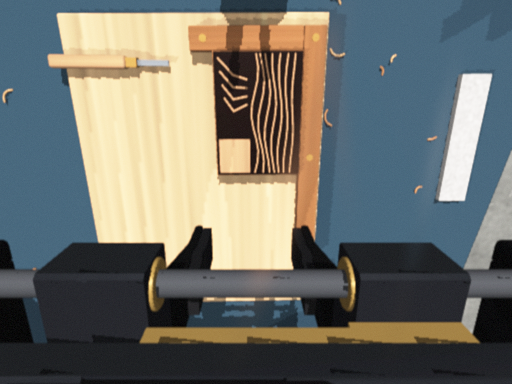

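View pics/w15z.png

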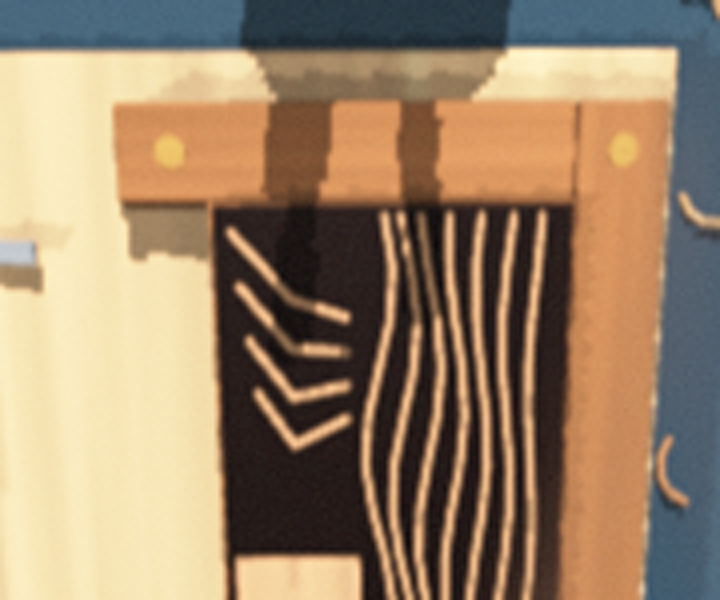

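The wrist view shows the block flush on both battens: left batten along row ~51, far batten along col ~300. The gouge has not moved and the hand is about 0.2 m above the block.

```bash
python3 -c "
from rig import bot
print(bot.hand_in())"
```

```text
the job is handed in; nothing more can be done
None
```

The dark block is home in the inside corner of the two battens, and I handed the job in at about 24 s of the 58 s limit. Pushing never took more than about 11 N.

**What I did:**
- **Far batten:** I pushed the block with the open fingers against its near long edge. This squared it up and slid it to the far batten.
- **Left batten:** I then pushed its right end along to the left batten.
- **Re-seating:** After the left push, a close wrist picture showed a parallel gap of about 4 mm at the far batten. I nudged the block back against the far batten, then against the left one again.

**Last checks:**
- The final wrist and side pictures show no gap at either batten.
- The fingers stopped at the same points as in the first pushes, within 0.3 mm (x −111.1 against −111.4 mm, y −149.4 against −149.6 mm).
- The gouge is unmoved, and the hand finished open and about 0.2 m above the block. I did not re-measure the pot, cup or baren, but nothing went near them.

**What disagreed:**
- The far-batten stop was about 1.5 mm from where my camera fit predicted. That is within the calibration error.
- The tool tilted up to about 6 degrees during the moves. It did not affect the result.

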